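Cover the full pipette tip box

ROBOT

A 7-joint arm with a two-finger parallel gripper is mounted at the origin on the work surface. World frame = base frame: x ahead of the robot, y to its left, z up, the work surface at z = 0. Lengths are in mm, angles in rad, forces in N, time in s.
With the tool pointing down it reaches from about 400 to 875 mm from the base axis. Payload 4.4 kg.
Tool frame: the origin (TCP) lies at the very end of the fingers, on their centre line; the grasp point (between the pads) lies 19 mm behind it; z points along the fingers, y is the line along which they close (so a half turn about z gives the same grasp; the last joint's range is limited). The gripper opens to 85 mm and grips with 20 to 120 N. Pads are 22 mm wide; open, the fingers measure 114 mm over their backs; the gripper's body (76 mm by 85 mm) begins 54 mm behind the grasp point. The pads swing forward as they close: fully open they stand 13 mm farther back than shut.
Start: joints at [1.16, 0.628, 0.038, 1.517, -0.027, 0.996, -0.02], TCP at [219.733, -611.748, 231.313] pointing down, gripper open.
Joint ranges: [-3.06, 3.06], [-0.37, 2.12], [-1.25, 1.32], [0.18, 2.47], [-1.1, 4.24], [0.23, 1.98], [-2.94, 2.94]. Speed limits (rad/s): [2.57, 2.57, 3.14, 3.14, 3.14, 3.14, 3.14].

INTERFACE

Orientations are given as [roll, pitch, yaw] about the fixed x, y, z axes, in that order (R = Rz(yaw) Ry(pitch) Rx(roll)).
In Python, from cell import ctrl gives the robot as it stands.
- The arm moves only by the tool step_arm, never from a script. Its argument "series" is a list that holds one entry, the list of rows, each a list of 7 numbers: the turn, a rotation vector about the tool's x, y, z as a fraction of full scale, then the shift along the tool's x, y, z as a fraction of full scale, then the closure, from 0 (fully open) to 1 (shut). In form: [[[ax, ay, az, tx, ty, tz, gripper], ...]]. A call has 1 to 12 rows; each row shifts and turns the commanded pose from where the row before left it, along the tool's axes as they then stand; what a row does not reach is not made up. Full scale, the value 1, is 150 mm for a shift and 45 degrees for a turn. A row lasts 1/10 s, in which the tool goes at most 50 mm and 8.59 degrees, less where a joint would pass 70% of its speed; a pose out of reach is approached as far as the arm can. A call with a number of a shift or a turn outside -1 to 1 is refused whole. A call with a gripper value outside its range is refused whole. The fingers move at their own pace and stop on an object; the grip force is fixed at half the most. Time passes only in rows, so rows that do not move let the fingers close. It gives the time, the measured TCP pose, the force, the opening and the grip force at its end, in the units of the state.
- ctrl.read_state(): the state, without advancing time (a new reading comes with each control period).
- ctrl.get_image(name): name is "scene" or "side" or "wrist"; returns a dict with "img" (480x640x3 uint8, red, green, blue), "fx", "fy", "cx", "cy" (pixels), "dist" ([k1, k2, p1, p2, k3] as OpenCV has them; the pictures are not rectified), "R" (3x3) and "t" (3): a world point X has camera coordinates R X + t. Camera axes: x right, y down, z forward; pixel columns grow to the right and rows downward; lengths in mm; the calibration is good to about 2 mm. A picture is of the moment at which its call begins. There is no depth.
- ctrl.finish_job(): hands the job in; it is judged then, once.
Trained networks look in a picture, given as the dict that the camera call returned (one of the last four; its "shot" number tells which), for a name from the list of things; names that differ only in an ending like _2 or _b are one class to them, and where a whole thing is asked for, a point or a joint stands for the part that bears it (a point fixed in the world has none). Each returns a list of dicts, best first, with "score" (0 to 1); they miss things now and then, are a little off and sometimes report something else, mostly with a low value. They report only what shows in the picture. A call takes as long as a camera call. They do not tell look-alikes from the thing itself.
- ctrl.recognise(picture, thing): "centre" ([column, row] in pixels, amid what is visible of it).
The state is a dict: "clock": time; "qpos": joint angles; "qd": joint speeds; "tau": joint torques, N m; "eef_pos": TCP position; "tool_rot": TCP orientation; "force": force on the tool from outside, world axes, zero at the start; "torque": the same for the moment, N m; "width": finger opening in mm; "gripper_force": force on a finger pad.
Only numpy, scipy, OpenCV 4.12 (cv2) and the standard library are available. Lean on these libraries where they do the work, as an engineer would, in place of code of your own. Each camera call takes 0.05 s, during which the arm holds its last target. There are 200 camera calls.

TASK

The blue-rimmed box full of pipette tips has been left open: pick up the blue lid by its white grip and put it on that box, squarely on the rim so that the tips are covered and the lid's edges line up with the box's on all sides. Lower it on rather than dropping it, and let go of it. Leave the tip boxes and the rack of blue-capped tubes standing where they are.

Things in the scene. Friction and masses are not known exactly. Their poses are not given: they have to be found in the camera images.
- lid_center (a point): The blue lid, lying flat on the bench: a plain flat plate 124 x 86 mm, 6 mm thick, with an upright white grip bar on its middle, 60 mm long (along x), 14 mm thick (along y) and 30 mm tall above the plate. Overall height 36 mm, mass about 90 g. This point is on its middle, half-way up: 18 mm above the plate's underside and 18 mm below the bar's top. x runs along the long side of plate and bar, z up. The lid is the same either way round.
- box_top (a point): The box full of pipette tips: white body with a blue rim, 124 x 86 mm and 65 mm high, loose on the bench, about 350 g; in its recess (94 x 58 mm, 10 mm deep) stand rows of whitish tips, all below the rim. The rim is flat, 14 to 15 mm wide, with the lid's own outline. This point is the middle of the opening, level with the top of the rim (65 mm above the bench). x runs along the box's long side, z up.
- empty_box: A bystander: a tip box of the same shape and size (124 x 86 x 65 mm) but with a green rim and no tips, only rows of black holes. Loose. Origin at the middle of its underside, x along the long side.
- tube_rack: A bystander: a white square tube rack, 120 x 120 x 45 mm, with a few clear tubes with blue caps standing in it up to 122 mm high, off to the left (+y). Loose, 600 g. Origin at the middle of its underside.
Not all that is in view belongs to the job. What is shaped like the part that bears lid_center but red or yellow is not meant.

How it is judged:
By the outcome, as a careful person would: the job done as asked, in the order asked, and still so for the second after the job is handed in, with the robot touching nothing.
It also fails if it takes over 35 s, if anything falls off the work surface, if the arm or the gripper's body presses on something with over 40 N, if the wrist force passes 120 N, or if a joint passes its speed limit or range.

## Working session

There is one attempt and no reset: what is moved stays moved. The work goes in short steps, Python scripts to look and compute and a tool call to move; the robot and the scene stay as the last step left them, time stands still between calls to the robot, and variables do not carry over. Pictures are saved under pics/ and viewed, at most 10 in all, crops included, and the job is handed in when it is done.

Besides the shell and the picture viewer there is one more tool, called after "Request:" in YAML: its name, and indented under it one key for each argument. step_arm: Moves the arm, as the interface text tells. Shift numbers are shares of 150 mm and turn numbers shares of 45 degrees, none past 1 either way. Its arguments: {"type":"object","properties":{"series":{"type":"array","items":{"type":"array","items":{"type":"array","items":{"type":"number","minimum":-1,"maximum":1}}}}},"required":["series"]}

```bash
mkdir -p pics
python3 - <<'E'
from cell import ctrl
import cv2,pickle,numpy as np
s=ctrl.read_state();print(s['clock'],s['eef_pos'],s['tool_rot'],s['width'])
ims=[]
for n in ['scene','side']:
    p=ctrl.get_image(n);pickle.dump(p,open(f'{n}.pkl','wb'))
    ims.append(p['img']);print(n,p['fx'],p['dist'],(-np.array(p['R']).T@p['t']).round())
    for t in ['lid_center','box_top','empty_box','tube_rack']:
        print(t,[(np.round(d['centre']),round(d['score'],2)) for d in ctrl.recognise(p,t)][:4])
    cv2.imwrite(f'pics/{n}0.png',cv2.cvtColor(p['img'],cv2.COLOR_RGB2BGR))
E
```

```text
0.0 [ 219.51036565 -611.15068259  230.42625597] [-3.13973837e+00  2.35243608e-05  3.44772543e-01] 85.61623516927878
scene 534.3816904077197 [-0.15753685  0.          0.          0.          0.        ] [1119.  -76. 1238.]
lid_center [(array([280., 308.]), 0.91), (array([300., 221.]), 0.86), (array([217., 260.]), 0.74)]
box_top [(array([280., 311.]), 0.69), (array([162., 309.]), 0.66)]
empty_box [(array([372., 279.]), 0.92)]
tube_rack [(array([446., 205.]), 0.65)]
side 588.31230523344 [-0.2009752  0.         0.         0.         0.       ] [ 206. 1235. 1007.]
lid_center [(array([361., 260.]), 0.7), (array([366., 198.]), 0.69), (array([350., 312.]), 0.69), (array([294., 216.]), 0.57)]
box_top [(array([346., 157.]), 0.56)]
empty_box [(array([261., 262.]), 0.8), (array([295., 212.]), 0.26)]
tube_rack [(array([273., 364.]), 0.7)]
```

View pics/scene0.png

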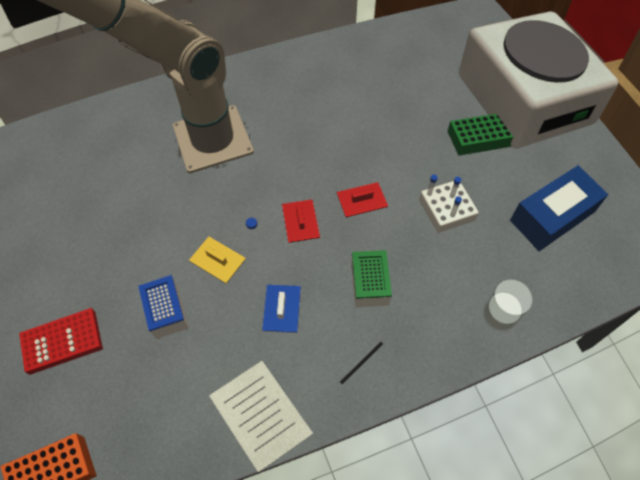

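View pics/side0.png

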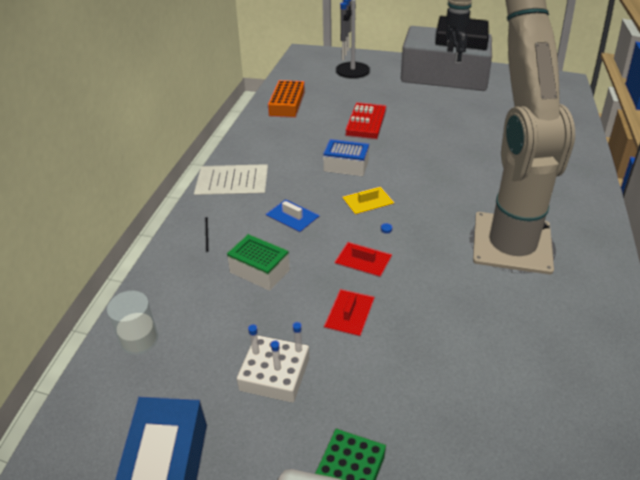

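The scene view shows the blue lid at about (282,308) and the blue-rimmed box at about (161,303). The side view has the lid at about (292,214) and the box at about (346,152). Next I'll measure both from their blue outlines.

```bash
cat > h.py <<'E'
import cv2,numpy as np
def ray(p,px,z):
    K=np.array([[p['fx'],0,p['cx']],[0,p['fy'],p['cy']],[0,0,1]])
    u=cv2.undistortPoints(np.array(px,float).reshape(-1,1,2),K,np.array(p['dist'])).reshape(-1,2)
    R=np.array(p['R']);c=-R.T@np.array(p['t'])
    d=np.c_[u,np.ones(len(u))]@R
    return (c+d*((z-c[2])/d[:,2])[:,None])[:,:2]
def blue(img):
    h=cv2.cvtColor(img,cv2.COLOR_RGB2HSV)
    m=cv2.inRange(h,(105,120,60),(125,255,255))
    return cv2.morphologyEx(m,cv2.MORPH_CLOSE,np.ones((3,3)))
def rects(p,z,near=None,minA=200):
    cs,_=cv2.findContours(blue(p['img']),cv2.RETR_EXTERNAL,cv2.CHAIN_APPROX_NONE)
    out=[]
    for c in cs:
        if cv2.contourArea(c)<minA: continue
        m=c.reshape(-1,2).mean(0)
        if near is not None and np.hypot(*(m-near))>40: continue
        w=ray(p,c.reshape(-1,2),z)
        (cx,cy),(a,b),th=cv2.minAreaRect(w.astype(np.float32))
        if a<b: a,b,th=b,a,th+90
        out.append((m.round().tolist(),[round(v,1) for v in (cx,cy,a,b,(th+90)%180-90)]))
    return out
E
python3 - <<'E'
import pickle
from h import *
for n,l,b in [('scene',(281,308),(161,303)),('side',(292,214),(346,152))]:
    p=pickle.load(open(n+'.pkl','rb'))
    print(n,'lid',rects(p,6,l),'box',rects(p,65,b))
E
```

```text
scene lid [([281.0, 308.0], [599.6, 14.6, 123.6, 84.7, -24.1])] box [([160.0, 303.0], [505.6, -260.0, 125.1, 85.4, -0.5])]
side lid [([292.0, 217.0], [601.9, 15.3, 124.9, 86.5, -24.2])] box [([346.0, 149.0], [506.3, -257.5, 123.5, 93.5, 0.1])]
```

Request:
step_arm:
  series:
    - [[0, 0, 0.1626, 0, 0, 0, 0], [0, 0, 0.1626, 0, 0, 0, 0], [0, 0, 0.1626, 0, 0, 0, 0], [0, 0, 0.1626, 0, 0, 0, 0], [0, 0, 0.1626, 0, 0, 0, 0], [0, 0, 0.1626, 0, 0, 0, 0], [0, 0, 0, 0.034, -0.269, 0, 0], [0, 0, 0, 0.034, -0.269, 0, 0], [0, 0, 0, 0.034, -0.269, 0, 0], [0, 0, 0, 0.034, -0.269, 0, 0], [0, 0, 0, 0.034, -0.269, 0, 0], [0, 0, 0, 0.034, -0.269, 0, 0]]

```text
clock: 1.7
eef_pos: [347.5, -401.9, 231.6]
tool_rot: [3.142, -0.001, -0.421]
force: [0.5, -0.1, -1.0]
width: 85.5
gripper_force: 0.0
```

Request:
step_arm:
  series:
    - [[0, 0, 0, 0.034, -0.269, 0, 0], [0, 0, 0, 0.034, -0.269, 0, 0], [0, 0, 0, 0.034, -0.269, 0, 0], [0, 0, 0, 0.034, -0.269, 0, 0], [0, 0, 0, 0.034, -0.269, 0, 0], [0, 0, 0, 0.034, -0.269, 0, 0], [0, 0, 0, 0.034, -0.269, 0, 0], [0, 0, 0, 0.034, -0.269, 0, 0], [0, 0, 0, 0.034, -0.269, 0, 0], [0, 0, 0, 0, 0, 0, 0], [0, 0, 0, 0, 0, 0, 0]]

```text
clock: 2.8
eef_pos: [537.5, -89.7, 231.2]
tool_rot: [3.141, 0.0, -0.419]
force: [-0.8, -0.1, 0.6]
width: 85.6
gripper_force: 0.0
```

Request:
step_arm:
  series:
    - [[0, 0, 0, 0.031, -0.269, 0, 0], [0, 0, 0, 0.031, -0.269, 0, 0], [0, 0, 0, 0.031, -0.269, 0, 0], [0, 0, 0, 0, 0, 0, 0], [0, 0, 0, 0, 0, 0, 0]]

```text
clock: 3.3
eef_pos: [599.1, 13.1, 231.1]
tool_rot: [3.14, 0.0, -0.422]
force: [0.2, -0.6, -0.3]
width: 85.7
gripper_force: 0.0
```

Run:
```python
from cell import ctrl
from h import *
p=ctrl.get_image('wrist');s=ctrl.read_state()
print(s['eef_pos'],s['tool_rot'],s['qpos'])
print(rects(p,6,minA=2000))
h=cv2.cvtColor(p['img'],cv2.COLOR_RGB2HSV)
cv2.imwrite('pics/w1.png',cv2.cvtColor(p['img'],cv2.COLOR_RGB2BGR))
```

```text
[598.7152327   11.79430528 231.23747218] [ 3.13984793e+00  1.23282184e-04 -4.23554387e-01] [-0.21434061  0.56356429  0.2328974   1.67020243 -0.1528952   0.92661705
 -1.91841075]
[([321.0, 197.0], [599.4, 15.8, 122.5, 85.2, -24.2]), ([631.0, 192.0], [480.4, -249.3, 145.5, 29.2, -11.7])]
```

View pics/w1.png

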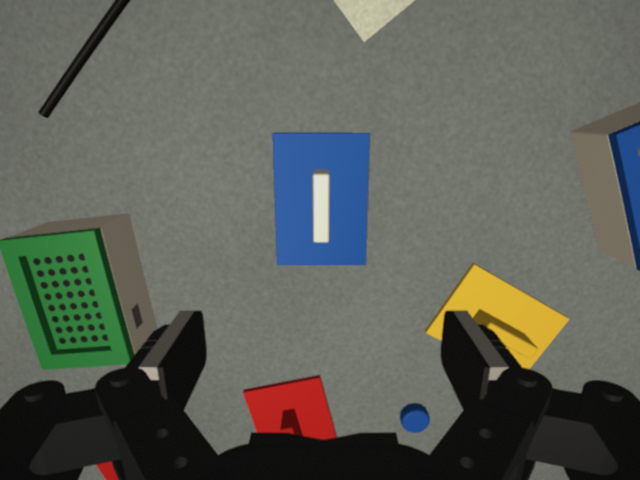

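The wrist view shows the blue lid at about (321,198), its white bar along the image column and centred between the fingers. The fingers have clear space on both sides. I'll descend and grip.

Request:
step_arm:
  series:
    - [[0, 0, 0, 0, -0.02, 0.267, 0], [0, 0, 0, 0, 0, 0.267, 0], [0, 0, 0, 0, 0, 0.267, 0], [0, 0, 0, 0, 0, 0.267, 0], [0, 0, 0, 0, 0, 0.2, 0], [0, 0, 0, 0, 0, 0.1, 0], [0, 0, 0, 0, 0, 0, 0], [0, 0, 0, 0, 0, 0, 0]]

```text
clock: 4.15
eef_pos: [601.4, 15.5, 27.3]
tool_rot: [-3.141, -0.002, -0.423]
force: [0.5, 0.4, 0.1]
width: 85.0
gripper_force: 0.0
```

Request:
step_arm:
  series:
    - [[0, 0, 0, 0, 0, 0.06, 0], [0, 0, 0, 0, 0, 0.05, 0], [0, 0, 0, 0, 0, 0, 0.5], [0, 0, 0, 0, 0, 0, 1], [0, 0, 0, 0, 0, 0, 1], [0, 0, 0, 0, 0, 0, 1], [0, 0, 0, 0, 0, 0, 1], [0, 0, 0, 0, 0, 0, 1], [0, 0, 0, 0, 0, 0, 1], [0, 0, 0, 0, 0, 0, 1]]

```text
clock: 5.15
eef_pos: [601.0, 16.7, 10.0]
tool_rot: [-3.141, -0.001, -0.422]
force: [-0.9, -0.3, 4.6]
width: 13.2
gripper_force: 59.3
```

Request:
step_arm:
  series:
    - [[0, 0, 0, 0, 0, -0.1, 1], [0, 0, 0, 0, 0, -0.2, 1], [0, 0, 0, 0, 0, -0.25, 1], [0, 0, 0, 0, 0, -0.25, 1], [0, 0, 0, 0, 0, -0.2, 1], [0, 0, 0, 0, 0, 0, 1], [0, 0, -0.133, 0, 0, 0, 1], [0, 0, -0.133, 0, 0, 0, 1], [0, 0, -0.133, 0, 0, 0, 1], [0, 0, -0.133, 0, 0, 0, 1], [0, 0, 0, 0, 0, 0, 1]]

```text
clock: 6.25
eef_pos: [599.7, 16.7, 159.0]
tool_rot: [-3.141, 0.002, -0.003]
force: [0.1, 0.7, -2.2]
width: 13.0
gripper_force: 58.6
```

Request:
step_arm:
  series:
    - [[0, 0, 0, -0.06, 0.18, 0, 1], [0, 0, 0, -0.091, 0.263, 0, 1], [0, 0, 0, -0.091, 0.263, 0, 1], [0, 0, 0, -0.091, 0.263, 0, 1], [0, 0, 0, -0.091, 0.263, 0, 1], [0, 0, 0, -0.091, 0.263, 0, 1], [0, 0, 0, -0.091, 0.263, 0, 1], [0, 0, 0, -0.03, 0.083, 0, 1], [0, 0, 0, 0, 0, 0, 1], [0, 0, 0, 0, 0, 0, 1]]

```text
clock: 7.25
eef_pos: [504.6, -257.4, 159.3]
tool_rot: [-3.14, 0.0, -0.004]
force: [-0.7, -0.2, -1.5]
width: 13.1
gripper_force: 58.8
```

Run:
```python
from cell import ctrl
from h import *
S=[]
for n in ['wrist','scene','side']:
    p=ctrl.get_image(n);s=ctrl.read_state();S.append(np.r_[s['eef_pos'],s['tool_rot'],s['width']])
    cv2.imwrite(f'pics/{n}2.png',cv2.cvtColor(p['img'],cv2.COLOR_RGB2BGR))
    print(n,'z65',rects(p,65),'zlid',rects(p,S[-1][2]-4))
print(np.round(S,3))
```

```text
wrist z65 [([323.0, 422.0], [372.7, -255.7, 42.7, 28.2, 89.8]), ([20.0, 401.0], [383.4, -33.4, 34.9, 24.5, -53.6]), ([323.0, 246.0], [492.0, -255.7, 147.5, 138.2, -0.3])] zlid [([323.0, 422.0], [450.5, -256.1, 26.4, 17.5, 89.8]), ([20.0, 401.0], [457.1, -118.4, 21.6, 15.2, -53.6]), ([323.0, 246.0], [524.3, -256.1, 91.3, 85.6, -0.3])]
scene z65 [([157.0, 300.0], [494.6, -267.5, 146.9, 100.6, -0.5]), ([563.0, 200.0], [609.1, 837.2, 246.1, 123.4, -78.3])] zlid [([157.0, 300.0], [542.7, -252.8, 135.6, 92.9, -0.5]), ([563.0, 200.0], [648.4, 766.8, 227.2, 113.9, -78.3])]
side z65 [([161.0, 439.0], [629.0, 774.2, 178.0, 144.1, -78.3]), ([346.0, 149.0], [506.3, -257.5, 123.5, 93.5, 0.1]), ([346.0, 125.0], [539.4, -414.1, 135.5, 99.7, 0.0]), ([635.0, 75.0], [-539.5, -1177.1, 767.2, 55.3, 77.4])] zlid [([161.0, 439.0], [588.4, 818.4, 160.9, 130.3, -78.3]), ([346.0, 149.0], [477.5, -114.1, 111.6, 84.5, 0.1]), ([346.0, 125.0], [507.4, -255.8, 122.5, 90.2, 0.0]), ([635.0, 75.0], [-467.9, -945.5, 693.5, 50.0, 77.4])]
[[ 5.05032e+02 -2.56557e+02  1.59347e+02 -3.14000e+00 -0.00000e+00
  -2.00000e-03  1.32800e+01]
 [ 5.05214e+02 -2.56396e+02  1.59405e+02 -3.14000e+00 -0.00000e+00
  -1.00000e-03  1.28470e+01]
 [ 5.05206e+02 -2.56630e+02  1.59500e+02 -3.14000e+00 -0.00000e+00
  -1.00000e-03  1.29990e+01]]
```

View pics/wrist2.png

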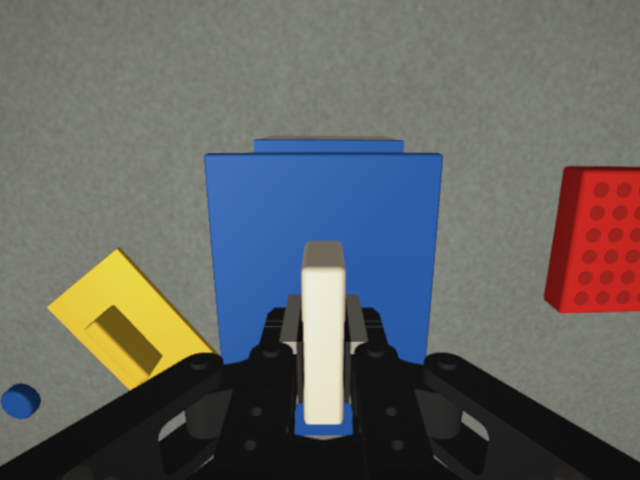

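The held lid's far edge runs (205,154)–(442,154) in the wrist view, with the box's far edge behind it at (254,140)–(403,140). I'll compare the two edges.

Run:
```python
from cell import ctrl
from h import *
p=ctrl.get_image('wrist');m=blue(p['img'])
# left/right extents per row of blue around the two edges
for r in (142,144,147,150,157,165,180,200,220):
    c=np.flatnonzero(m[r,180:480])+180
    if len(c): print(r,c[0],c[-1],ray(p,[(c[0],r),(c[-1],r)],65 if r<153 else 155.4).round(1).tolist())
for col in (265,300,330,360,390):
    c=np.flatnonzero(m[:230,col]);print(col,c[0],ray(p,[(col,c[0])],65).round(1).tolist())
g=cv2.cvtColor(p['img'],cv2.COLOR_RGB2GRAY).astype(int)
for col in (215,265,300,330,360,390,435):
    seg=g[146:160,col];print(col,seg.tolist())
for r in (153,154,155): print(ray(p,[(205,r),(442,r)],155.4).round(1).tolist())
```

```text
142 256 404 [[565.2, -217.0], [565.1, -301.7]]
144 256 405 [[564.1, -217.0], [564.0, -302.3]]
147 256 404 [[562.4, -216.9], [562.3, -301.8]]
150 256 404 [[560.7, -216.8], [560.6, -301.9]]
157 205 441 [[564.8, -213.1], [564.7, -297.8]]
165 205 441 [[562.0, -212.9], [561.8, -298.0]]
180 206 440 [[556.5, -212.9], [556.4, -298.1]]
200 208 438 [[549.1, -213.0], [549.0, -297.9]]
220 209 437 [[541.5, -212.8], [541.4, -298.1]]
265 141 [[565.8, -222.2]]
300 141 [[565.7, -242.2]]
330 141 [[565.6, -259.4]]
360 141 [[565.6, -276.5]]
390 142 [[565.1, -293.7]]
215 [125, 125, 124, 123, 124, 126, 117, 70, 58, 80, 97, 105, 106, 106]
265 [101, 102, 101, 102, 102, 100, 85, 57, 63, 82, 96, 102, 102, 102]
300 [97, 98, 98, 98, 97, 90, 69, 54, 65, 83, 95, 100, 99, 99]
330 [94, 94, 94, 94, 94, 87, 67, 52, 65, 82, 93, 97, 97, 97]
360 [92, 92, 92, 92, 91, 84, 67, 52, 65, 80, 90, 94, 95, 94]
390 [90, 89, 90, 90, 89, 84, 68, 51, 62, 76, 87, 91, 92, 91]
435 [129, 129, 127, 125, 124, 122, 100, 59, 57, 73, 83, 87, 88, 88]
[[566.2, -213.3], [566.1, -298.1]]
[[565.9, -213.2], [565.7, -298.1]]
[[565.5, -213.2], [565.4, -298.1]]
```

Request:
step_arm:
  series:
    - [[0, 0, 0, -0.003, 0.025, 0.1, 1], [0, 0, 0, 0, 0, 0.15, 1], [0, 0, 0, 0, 0, 0.15, 1], [0, 0, 0, 0, 0, 0.087, 1], [0, 0, 0, 0, 0, 0, 1], [0, 0, 0, 0, 0, 0, 1]]

```text
clock: 8.05
eef_pos: [504.3, -262.5, 86.9]
tool_rot: [3.142, -0.0, -0.003]
force: [0.3, -0.3, -0.4]
width: 13.4
gripper_force: 58.7
```

Run:
```python
from cell import ctrl
from h import *
S=[];T=[]
for n,(x,y) in [('wrist',(320,150)),('scene',(160,302)),('side',(346,145))]:
    p=ctrl.get_image(n);s=ctrl.read_state();S.append(np.r_[s['eef_pos'],s['tool_rot'],s['force']])
    if n=='wrist': c=p['img'][60:360,160:480]; c=cv2.resize(c,None,fx=1.25,fy=1.25)
    else: c=cv2.resize(p['img'][y-40:y+40,x-40:x+40],None,fx=4.5,fy=4.5,interpolation=cv2.INTER_CUBIC)
    T.append(np.pad(c,((0,400-c.shape[0]),(0,0),(0,0)))[:400])
    if n=='side': print(rects(p,81,(346,145)))
    if n=='wrist':
        m=blue(p['img'])
        for r in range(120,200,6):
            q=np.flatnonzero(m[r,150:490])+150
            if len(q)>20: print(r,q[0],q[-1],ray(p,[(q[0],r),(q[-1],r)],81).round(1).tolist(),ray(p,[(q[0],r),(q[-1],r)],65).round(1).tolist())
t=np.hstack(T);t=cv2.resize(t,(800,int(400*800/t.shape[1])))
cv2.imwrite('pics/c3.png',cv2.cvtColor(t,cv2.COLOR_RGB2BGR))
print(np.round(S,3),t.shape)
```

```text
150 211 424 [[566.3, -221.1], [566.0, -298.1]] [[565.2, -216.8], [564.8, -302.0]]
156 204 441 [[564.2, -218.4], [563.8, -304.4]] [[562.9, -213.7], [562.5, -309.0]]
162 205 441 [[562.0, -218.6], [561.7, -304.6]] [[560.5, -214.0], [560.1, -309.2]]
168 205 441 [[559.8, -218.4], [559.5, -304.7]] [[558.1, -213.8], [557.7, -309.4]]
174 206 440 [[557.7, -218.6], [557.3, -304.5]] [[555.6, -214.0], [555.2, -309.1]]
180 206 440 [[555.4, -218.4], [555.1, -304.7]] [[553.2, -213.8], [552.8, -309.3]]
186 207 439 [[553.2, -218.6], [552.9, -304.5]] [[550.7, -214.0], [550.3, -309.1]]
192 207 439 [[551.0, -218.4], [550.6, -304.6]] [[548.2, -213.8], [547.8, -309.3]]
198 208 438 [[548.7, -218.6], [548.4, -304.4]] [[545.7, -214.0], [545.3, -309.0]]
[([346.0, 147.0], [504.7, -248.4, 128.4, 124.3, -0.2])]
[[ 5.04579e+02 -2.62850e+02  8.73610e+01  3.14100e+00 -1.00000e-03
  -3.00000e-03  1.23500e+00 -7.18000e-01 -9.53000e-01]
 [ 5.04652e+02 -2.63049e+02  8.76090e+01  3.14100e+00 -2.00000e-03
  -3.00000e-03  4.70000e-02  9.50000e-02 -3.75000e-01]
 [ 5.04594e+02 -2.63133e+02  8.76500e+01  3.14100e+00 -2.00000e-03
  -4.00000e-03 -2.00000e-03 -4.91000e-01 -2.10000e-02]] (285, 800, 3)
```

View pics/c3.png

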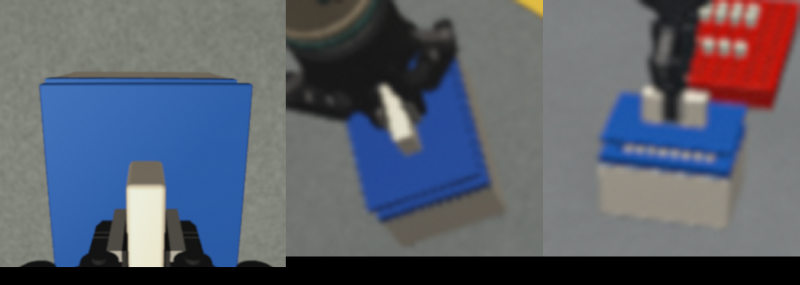

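The wrist crop shows the lid's edge about 2 mm to the right of the rim, so it needs about +2 mm in y. The x edges look nearly level. I'll correct this closer to the rim.

Request:
step_arm:
  series:
    - [[0, 0, 0, 0, -0.014, 0.025, 1], [0, 0, 0, 0, 0, 0.025, 1], [0, 0, 0, 0, 0, 0, 1], [0, 0, 0, 0, 0, 0, 1]]

```text
clock: 8.6
eef_pos: [503.7, -260.7, 79.0]
tool_rot: [-3.141, 0.0, -0.004]
force: [-0.1, -0.4, -1.4]
width: 13.1
gripper_force: 58.7
```

Run:
```python
from cell import ctrl
from h import *
S=[];T=[]
for n in ['wrist','side','scene']:
    p=ctrl.get_image(n);s=ctrl.read_state();S.append(np.r_[s['eef_pos'],s['tool_rot'],s['force']])
    z=S[-1][2]-4
    if n=='wrist':
        T.append(cv2.resize(p['img'][130:180,190:290],(400,200),interpolation=cv2.INTER_CUBIC));T.append(cv2.resize(p['img'][130:180,360:460],(400,200),interpolation=cv2.INTER_CUBIC))
        m=blue(p['img'])
        for r in range(140,182,3):
            q=np.flatnonzero(m[r,150:490])+150
            if len(q)>20: print(r,q[0],q[-1],ray(p,[(q[0],r),(q[-1],r)],z).round(1).tolist(),ray(p,[(q[0],r),(q[-1],r)],65).round(1).tolist())
        for c in (240,300,340,400): print(c,p['img'][140:162,c].tolist()[::1] if c==300 else p['img'][140:162,c,2].tolist())
        for r in (147,150,153): print(r,ray(p,[(320,r)],z).round(1),ray(p,[(320,r)],65).round(1))
    if n=='side': T.append(cv2.resize(p['img'][120:190,311:381],(400,400),interpolation=cv2.INTER_CUBIC))
    if n=='scene': T.append(cv2.resize(p['img'][265:335,125:195],(400,400),interpolation=cv2.INTER_CUBIC))
t=np.vstack([np.hstack(T[:2]),np.hstack(T[2:])])
cv2.imwrite('pics/c4.png',cv2.cvtColor(t,cv2.COLOR_RGB2BGR))
print(np.round(S,3))
```

```text
149 210 433 [[566.2, -219.6], [565.8, -299.0]] [[565.5, -216.8], [565.1, -301.7]]
152 209 434 [[565.1, -219.1], [564.8, -299.4]] [[564.4, -216.3], [564.0, -302.1]]
155 205 441 [[564.1, -217.6], [563.7, -302.0]] [[563.3, -214.7], [562.9, -304.9]]
158 204 441 [[563.1, -217.1], [562.6, -302.1]] [[562.2, -214.2], [561.7, -305.0]]
161 205 441 [[562.0, -217.4], [561.6, -302.2]] [[561.0, -214.5], [560.6, -305.1]]
164 205 441 [[560.9, -217.3], [560.5, -302.3]] [[559.9, -214.4], [559.4, -305.2]]
167 205 441 [[559.8, -217.2], [559.4, -302.3]] [[558.7, -214.3], [558.3, -305.2]]
170 205 441 [[558.8, -217.1], [558.4, -302.4]] [[557.6, -214.2], [557.1, -305.3]]
173 206 440 [[557.7, -217.4], [557.3, -302.1]] [[556.4, -214.5], [556.0, -305.0]]
176 206 440 [[556.6, -217.3], [556.2, -302.2]] [[555.3, -214.4], [554.8, -305.1]]
179 206 440 [[555.5, -217.2], [555.1, -302.3]] [[554.1, -214.3], [553.7, -305.2]]
240 [121, 101, 91, 90, 90, 87, 82, 102, 154, 181, 186, 183, 163, 110, 121, 153, 174, 184, 185, 184, 185, 184]
300 [[115, 111, 98], [111, 105, 91], [111, 104, 90], [112, 105, 91], [112, 105, 90], [10
[... 262 characters left out ...]
0 [102, 91, 90, 90, 90, 90, 85, 89, 128, 169, 177, 171, 143, 110, 127, 154, 170, 177, 178, 177, 177, 178]
400 [112, 95, 89, 90, 91, 90, 88, 83, 103, 147, 170, 170, 149, 107, 121, 148, 165, 172, 173, 173, 173, 172]
147 [[ 566.6 -258.8]] [[ 565.9 -258.7]]
150 [[ 565.5 -258.7]] [[ 564.8 -258.7]]
153 [[ 564.5 -258.7]] [[ 563.7 -258.7]]
[[ 5.03755e+02 -2.60788e+02  7.90530e+01  3.14200e+00 -0.00000e+00
  -4.00000e-03 -9.90000e-02 -9.00000e-03 -5.49000e-01]
 [ 5.03783e+02 -2.60794e+02  7.90870e+01  3.14200e+00 -0.00000e+00
  -4.00000e-03  5.86000e-01  6.44000e-01 -8.78000e-01]
 [ 5.03807e+02 -2.60822e+02  7.91280e+01  3.14100e+00 -0.00000e+00
  -4.00000e-03 -5.98000e-01 -1.81000e-01 -8.27000e-01]]
```

View pics/c4.png

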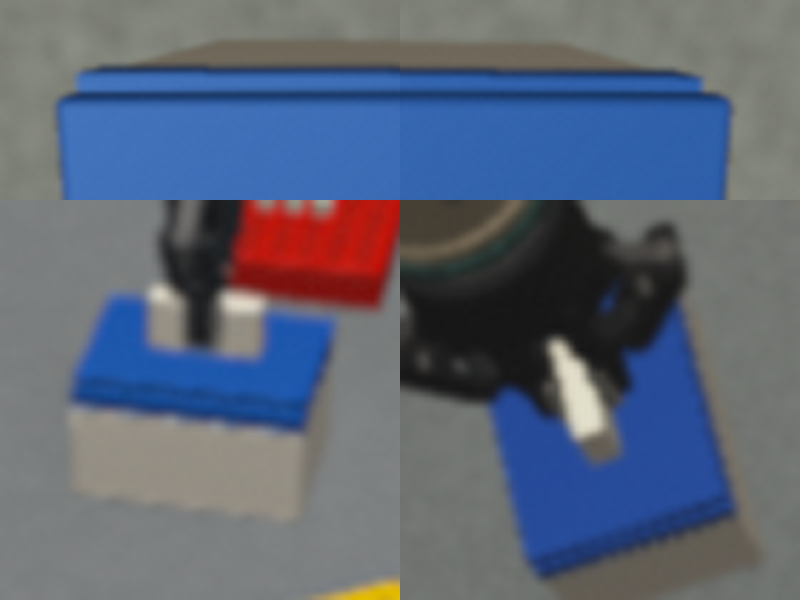

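The lid is now about 4 mm above the rim. y agrees to 0.5 mm. x is about 1.4 mm short, and the box is turned about 0.4° relative to the lid. I'll trim both and recheck.

Request:
step_arm:
  series:
    - [[0, 0, 0.009, 0.009, -0.003, 0.007, 1], [0, 0, 0, 0, 0, 0, 1], [0, 0, 0, 0, 0, 0, 1], [0, 0, 0, 0, 0, 0, 1]]

```text
clock: 9.15
eef_pos: [505.1, -260.3, 78.0]
tool_rot: [3.142, -0.0, -0.011]
force: [-0.3, -0.2, -1.0]
width: 13.3
gripper_force: 58.7
```

```bash
cat > chk.py <<'E'
from cell import ctrl
from h import *
p=ctrl.get_image('wrist');s=ctrl.read_state();z=s['eef_pos'][2]-4
print(np.round(np.r_[s['eef_pos'],s['tool_rot'],s['force']],3),s['width'])
m=blue(p['img'])
for r in range(146,170,2):
    q=np.flatnonzero(m[r,150:490])+150
    if len(q)>20: print(r,q[0],q[-1],'lid y',ray(p,[(q[0],r),(q[-1],r)],z)[:,1].mean().round(1),'box y',ray(p,[(q[0],r),(q[-1],r)],65)[:,1].mean().round(1))
for c in (240,300,340,400): print(c,p['img'][140:162,c,2].tolist(),p['img'][140:162,c,0].tolist())
for r in (146,148,150,152,154): print(r,[ray(p,[(320,r)],k)[0,0].round(1) for k in (z,z-6,65)])
E
python3 chk.py
```

```text
[ 5.05093e+02 -2.60292e+02  7.80300e+01  3.14200e+00  0.00000e+00
 -1.10000e-02 -6.81000e-01 -9.19000e-01 -1.33000e+00] 12.946571165782865
152 214 432 lid y -259.8 box y -259.8
154 206 440 lid y -259.8 box y -259.8
156 204 441 lid y -259.6 box y -259.6
158 204 441 lid y -259.6 box y -259.6
160 205 441 lid y -259.8 box y -259.8
162 205 441 lid y -259.8 box y -259.8
164 205 441 lid y -259.8 box y -259.8
166 205 441 lid y -259.8 box y -259.8
168 205 441 lid y -259.8 box y -259.7
240 [122, 123, 124, 124, 115, 96, 90, 90, 90, 88, 83, 73, 70, 87, 123, 153, 174, 183, 185, 185, 185, 185] [128, 129, 130, 131, 125, 113, 110, 111, 111, 110, 96, 49, 14, 19, 32, 45, 58, 64, 64, 64, 65, 65]
300 [121, 120, 115, 102, 91, 90, 90, 91, 90, 89, 82, 72, 73, 96, 129, 155, 173, 180, 181, 181, 180, 180] [128, 127, 124, 117, 111, 111, 111, 111, 111, 108, 87, 43, 16, 21, 33, 43, 55, 59, 60, 59, 59, 59]
340 [118, 119, 113, 97, 91, 90, 91, 91, 90, 89, 82, 73, 74, 96, 129, 154, 171, 177, 178, 177, 177, 177] [125, 126, 123, 115, 111, 111, 111, 112, 112, 109, 88, 43, 17, 21, 33, 41, 52, 56, 56, 55, 55, 55]
400 [120, 120, 116, 101, 91, 90, 90, 91, 91, 88, 83, 80, 86, 92, 122, 149, 164, 172, 173, 172, 172, 173] [126, 126, 124, 116, 111, 111, 111, 112, 112, 105, 81, 40, 20, 22, 29, 40, 45, 50, 51, 50, 50, 50]
146 [np.float64(568.4), np.float64(568.0), np.float64(567.8)]
148 [np.float64(567.7), np.float64(567.3), np.float64(567.1)]
150 [np.float64(567.0), np.float64(566.5), np.float64(566.3)]
152 [np.float64(566.3), np.float64(565.8), np.float64(565.6)]
154 [np.float64(565.6), np.float64(565.1), np.float64(564.8)]
```

Request:
step_arm:
  series:
    - [[0, 0, 0, 0.001, -0.003, 0.007, 1], [0, 0, 0, 0, 0, 0.007, 1], [0, 0, 0, 0, 0, 0.005, 1], [0, 0, 0, 0, 0, 0, 1], [0, 0, 0, 0, 0, 0, 1]]

```text
clock: 9.7
eef_pos: [505.3, -259.8, 75.1]
tool_rot: [3.142, -0.0, -0.011]
force: [0.0, 0.0, -0.5]
width: 13.2
gripper_force: 58.7
```

Request:
step_arm:
  series:
    - [[0, 0, 0, 0, 0, 0.005, 1], [0, 0, 0, 0, 0, 0, 1], [0, 0, 0, 0, 0, 0, 1]]

```text
clock: 10.0
eef_pos: [505.3, -259.9, 75.0]
tool_rot: [3.142, -0.0, -0.011]
force: [-1.9, 0.6, 6.3]
width: 13.2
gripper_force: 59.6
```

The lid is touching the rim. I'll release it gently and check from above.

Request:
step_arm:
  series:
    - [[0, 0, 0, 0, 0, 0, 0.8], [0, 0, 0, 0, 0, 0, 0.6], [0, 0, 0, 0, 0, 0, 0.3], [0, 0, 0, 0, 0, 0, 0], [0, 0, 0, 0, 0, 0, 0], [0, 0, 0, 0, 0, 0, 0], [0, 0, 0, 0, 0, -0.1, 0], [0, 0, 0, 0, 0, -0.25, 0], [0, 0, 0, 0, 0, -0.25, 0], [0, 0, 0, 0, 0, -0.25, 0], [0, 0, 0, 0, 0, 0, 0], [0, 0, 0, 0, 0, 0, 0]]

```text
clock: 11.2
eef_pos: [505.6, -259.9, 202.7]
tool_rot: [3.141, -0.002, -0.011]
force: [-0.1, 0.1, -0.2]
width: 85.5
gripper_force: 0.0
```

Run:
```python
from cell import ctrl
from h import *
T=[]
for n in ['wrist','side','scene']:
    p=ctrl.get_image(n);s=ctrl.read_state()
    if n=='wrist':
        r=[q for q in rects(p,71) ];print(r)
        T.append(cv2.resize(p['img'],(533,400)));
    if n=='side': T.append(cv2.resize(p['img'][120:190,311:381],(267,200),interpolation=cv2.INTER_CUBIC))
    if n=='scene': T.append(cv2.resize(p['img'][265:335,125:195],(267,200),interpolation=cv2.INTER_CUBIC))
t=np.hstack([T[0],np.vstack(T[1:])])
cv2.imwrite('pics/c5.png',cv2.cvtColor(t,cv2.COLOR_RGB2BGR))
print(s['clock'],s['eef_pos'],s['width'])
```

```text
[([47.0, 374.0], [386.8, -31.5, 31.4, 20.3, -86.4]), ([323.0, 221.0], [504.8, -258.7, 123.0, 85.3, -0.7])]
11.35 [ 504.3086884  -259.3102438   200.51610098] 85.39098635501145
```

View pics/c5.png

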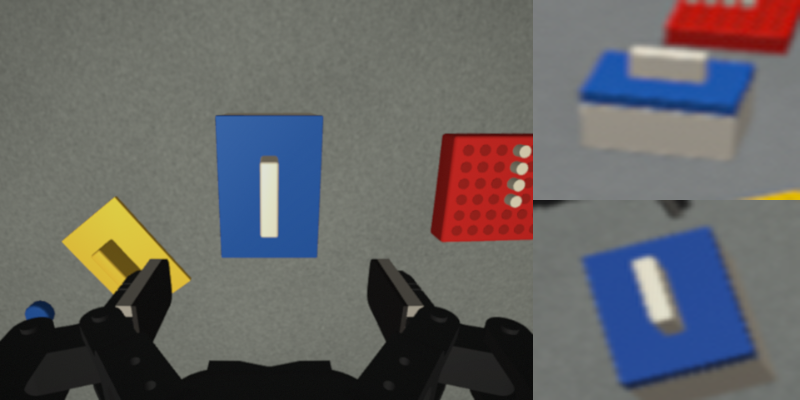

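The lid sits flat and flush on the box, with no rim showing at any edge in the wrist, side or scene views. The gripper is clear of it, so I'll hand the job in.

```bash
python3 -c "
from cell import ctrl
print(ctrl.finish_job())"
```

```text
the job is handed in; nothing more can be done
None
```

The blue lid is on the tip box, lined up with the rim to within about 1 mm by the camera views, lowered on and released. The job was handed in at about 11.4 s; no verdict was returned.

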